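# Set up the projection line on the optical table

## Robot

A 7-joint arm with a two-finger parallel gripper is mounted at the origin on the work surface. World frame = base frame: x ahead of the robot, y to its left, z up, the work surface at z = 0. Lengths are in m, angles in rad, forces in N, time in s.
With the tool pointing down it reaches from about 0.425 to 0.875 m from the base axis. Payload 4.7 kg.
Tool frame: the origin (TCP) lies at the very end of the fingers, on their centre line; the grasp point (between the pads) lies 19 mm behind it; y points along the fingers, z is the direction in which the jaws open and shut, and the axes are right-handed (so a half turn about y gives the same grasp; the last joint's range is limited). The gripper opens to 85 mm and grips with 20 to 120 N. Pads are 22 mm wide; open, the fingers measure 114 mm over their backs; the gripper's body (76 mm by 85 mm) begins 54 mm behind the grasp point. The pads swing forward as they close: fully open they stand 13 mm farther back than shut.
Start: joints at [-1.242, 0.321, -0.07, 1.45, 0.023, 1.371, -0.057], TCP at [0.201, 0.618, 0.231] pointing down, gripper open.
Joint ranges: [-2.86, 2.86], [-0.3, 2.09], [-1.38, 1.24], [0.06, 2.45], [-1.56, 4.7], [0.09, 2.05], [-2.69, 2.69]. Speed limits (rad/s): [2.57, 2.57, 3.14, 3.14, 3.14, 3.14, 3.14].

## Interface

Orientations are given as a unit quaternion [x, y, z, w].
In Python, from plant import get_state, get_image, camera_info, workorder, cut_out, spot_point gives the robot as it stands. The module is installed in compiled form; this text tells all that it offers.
- The arm moves only by the tool play_rows, never from a script. Its argument "commands" is a list of rows, each a list of 4 numbers: the shift along the world's x, y, z in mm, then the turn about the world's z in degrees. A call has 1 to 12 rows; each row is the pose to reach, as a shift and turn from the pose measured when the call began; what a row does not reach only later rows make up. A row lasts 1/12 s, in which the tool goes at most 41.7 mm and 7.16 degrees, less where a joint would pass 70% of its speed; a pose out of reach is approached as far as the arm can. A call with a gripper value outside its range is refused whole. "claw" is the opening, from 0 (shut) to 1 (fully open), set as the call begins (left out, the last holds). The fingers move at their own pace and stop on an object; "squeeze" is the grip in N (left out, the last holds). Time passes only in rows, so rows that repeat a pose let the fingers close. It gives the time, the measured TCP pose, the force and the opening at its end, in the units of the state.
- get_state(): the state, without advancing time (a new reading comes with each control period).
- get_image(name): name is "scene" or "top" or "wrist"; returns (picture, depth): 384x512x3 uint8, red, green, blue; 384x512 float32, m along the optical axis (not along the pixel's ray), 0 where there is no reading.
- camera_info(name): a dict with "mtx" (3x3 intrinsics, pixels), "rvec" (rotation vector, rad) and "tvec" (3), from world to camera coordinates, as OpenCV has them. Camera axes: x right, y down, z forward; pixel columns grow to the right and rows downward; lengths in m; the calibration is good to about 2 mm. A picture is of the moment at which its call begins: read the wrist's pose just before it. camera_info takes no time and is no camera call; for the wrist camera it gives the pose at the moment of the call.
- workorder.close_job(): hands the job in, once; it reports no verdict.
Trained networks look in the newest picture that a camera, given by its name, has taken for a name from the list of things; names that differ only in an ending like _2 or _b are one class to them, and where a whole thing is asked for, a point or a joint stands for the part that bears it (a point fixed in the world has none). Each returns a list of dicts, best first, with "conf" (0 to 1); they miss things now and then, are a little off and sometimes report something else, mostly with a low value. They report only what shows in the picture. A call takes as long as a camera call. They do not tell look-alikes from the thing itself.
- cut_out(target, camera): "mask" (384x512 bool, what is visible of it) and "bbox" ([left, top, right, bottom] in pixels, round what is visible of it).
- spot_point(target, camera): "point" ([column, row] in pixels: a listed point, or the origin of a listed thing).
The state is a dict: "time_s": time; "joint_pos": joint angles; "qvel": joint speeds; "tau": joint torques, N m; "eef_pos": TCP position; "eef_rot": TCP orientation; "wrist_force": force on the tool from outside, world axes, zero at the start; "ft_torque": the same for the moment, N m; "opening": finger opening in m.
Only numpy, scipy, OpenCV 4.12 (cv2) and the standard library are available. Lean on these libraries where they do the work, as an engineer would, in place of code of your own. Each camera call takes 0.05 s, during which the arm holds its last target. There are 200 camera calls.

## Task

Set up the projection line on the base plate between the lamp and the screen: stand the riser on the plate's middle mark with the slide holder centred on top of it, the large lens halfway between the lamp and the riser, and the small lens halfway between the riser and the screen. Everything stands upright on the plate's long centre line with lenses and slide squarely facing along that line. Tip nothing over on the way and leave the petri dish and the jar where they are.

Things in the scene. Friction and masses are not known exactly. Their poses are not given: they have to be found in the camera images.
- plate: fixed dark steel base plate lying on the table, 110 (x) x 470 (y) x 12 mm high; origin at the centre of its underside, so its top is 12 mm above the table. Its y axis is its long axis; a white line is scribed along it at x = 0, and five white cross lines at y = -190, -95, 0, +95, +190 mm. Lamp and screen stand on the two outermost cross lines; the other three are empty at the start
- lamp: fixed lamp on the plate, at one of its two ends (which end varies): white frosted ball 48 mm across, centre 75 mm above its foot, on a brass collar, post and black square foot 50 x 50 x 12 mm. Origin: centre of the underside of the foot, on the plate's top; total height 99 mm; axes parallel to the plate's
- screen: fixed white screen on the plate, at the other end: upright panel 90 mm wide (x), 5 mm thick (y), its top edge 122.5 mm above its foot, on a black foot 60 x 40 x 12 mm. Origin: centre of the underside of the foot, on the plate's top; axes parallel to the plate's
- large_lens: loose lens mount with the larger lens: black ring 60 mm across and 14 mm thick around a glass lens, its centre 75 mm above the underside, its top at 105 mm, on a thin post and an aluminium foot 56 (x) x 36 (y) x 12 mm. Origin: centre of the underside of the foot. The ring's axis (the viewing direction) is y, so the ring is pinched along y at its top (14 mm wide). Both faces are alike. 150 to 310 g
- small_lens: loose lens mount with the smaller lens: black ring 38 mm across and 14 mm thick, its centre 75 mm above the underside, its top at 94 mm, on a thin post and an aluminium foot 44 (x) x 36 (y) x 12 mm. Origin: centre of the underside of the foot. The ring's axis is y: pinched along y at its top (14 mm wide). Both faces are alike. 100 to 210 g
- riser: loose round brass riser, a flat-topped drum 50 mm in diameter and 32 mm high with a shallow groove around it. Origin: centre of its underside, z up. 140 to 280 g
- slide_holder: loose slide holder: upright black frame 38 mm wide (x) and 10 mm thick (y) holding a square glass slide with a copper dot, on a black foot 36 (x) x 30 (y) x 8 mm; top at 67 mm, glass from 29 to 57 mm height (3 mm thick, mid-frame). Origin: centre of the underside. The slide faces along y: pinched along y at its top (10 mm wide). Both faces are alike. 70 to 140 g
- petri_dish: bystander, not to be moved: closed flat clear petri dish 60 mm in diameter, 14 mm high, standing loose among the parts. Origin: centre of its underside
- jar: bystander, not to be moved: small round amber sample jar with a white cap, 40 mm in diameter, 50 mm high, standing loose among the parts. Origin: centre of its underside
Not all that is in view belongs to the job. Of the things like the riser, leave any that is red; of the rest the larger one is meant. Leave any blue or red look-alike of the large_lens alone.

How it is judged:
At the end, for the whole second after the job is handed in: Riser on the plate within 12 mm of the middle mark each way; slide holder on it within 10 mm of its centre; large lens 95+-12 mm from the lamp, small lens 95+-12 mm from the screen, both within 12 mm of the centre line; lenses and slide square within 0.2 rad; all upright, at rest (horizontal distance between large_lens and lamp between 0.083 and 0.107 m and x of large_lens in the frame of plate between -0.012 and 0.012 m and z of large_lens in the frame of plate between 0.008 and 0.016 m and horizontal distance between small_lens and screen between 0.083 and 0.107 m and x of small_lens in the frame of plate between -0.012 and 0.012 m and z of small_lens in the frame of plate between 0.008 and 0.016 m and x of riser in the frame of plate between -0.012 and 0.012 m and y of riser in the frame of plate between -0.012 and 0.012 m and z of riser in the frame of plate between 0.008 and 0.016 m and horizontal distance between slide_holder and riser below 0.01 m and z of slide_holder in the frame of riser between 0.028 and 0.036 m and angle between the y axis of each of large_lens, small_lens, slide_holder and the y axis of plate, either way round below 0.2 rad and angle between each of large_lens, small_lens, riser, slide_holder's own z axis and vertical below 0.1 rad and linear speed of each of large_lens, small_lens, riser, slide_holder below 0.02 m/s and angular speed of each of large_lens, small_lens, riser, slide_holder below 0.2 rad/s); the robot touches nothing.
It fails at once if the petri dish or the jar is moved more than 20 mm (distance of any of petri_dish, jar from where it was at the start of the episode above 0.02 m).
It fails at once if a lens, the slide holder or the riser is tipped more than 40 degrees (angle between any of large_lens, small_lens, slide_holder, riser's own z axis and vertical above 0.7 rad).
It also fails if it takes over 99 s, if anything falls off the work surface, if the arm or the gripper's body presses on something with over 40 N, if the wrist force passes 120 N, or if a joint passes its speed limit or range.

## Working session

There is one attempt and no reset: what is moved stays moved. The work goes in short steps, Python scripts to look and compute and a tool call to move; the robot and the scene stay as the last step left them, time stands still between calls to the robot, and variables do not carry over. Pictures are saved under pics/ and viewed, about 12 in all and at most 16, crops included, and the job is handed in when it is done.

Besides the shell and the picture viewer there is one more tool, called after "Request:" by a JSON object that holds its "fn" and its "kwargs". play_rows: Moves the arm, as the interface text tells. Its arguments: {"type":"object","properties":{"commands":{"type":"array","items":{"type":"array","items":{"type":"number"}}},"claw":{"type":"number"},"squeeze":{"type":"number"}},"required":["commands"]}

```bash
mkdir -p pics
cat > h.py <<'E'
import numpy as np, cv2
from plant import *
def cam(n):
    c=camera_info(n); R=cv2.Rodrigues(np.array(c["rvec"],float))[0]; return np.array(c["mtx"],float),R,np.array(c["tvec"],float).ravel()
def cloud(depth,c):
    K,R,t=c; v,u=np.mgrid[:384,:512]
    p=np.stack([(u-K[0,2])/K[0,0]*depth,(v-K[1,2])/K[1,1]*depth,depth],-1)
    return (p-t)@R
def proj(P,c):
    K,R,t=c; q=(R@np.atleast_2d(P).T).T+t; return np.c_[q[:,0]/q[:,2]*K[0,0]+K[0,2],q[:,1]/q[:,2]*K[1,1]+K[1,2]]
def save(img,name): cv2.imwrite("pics/"+name,cv2.cvtColor(img,cv2.COLOR_RGB2BGR))
E
python3 - <<'E'
from h import *
st=get_state(); print(st["time_s"],st["eef_pos"],st["eef_rot"])
names="plate lamp screen large_lens small_lens riser slide_holder petri_dish jar".split()
for n in ["scene","top"]:
    c=cam(n); im,d=get_image(n); np.savez(n+".npz",im=im,d=d); save(cv2.resize(im,(768,576)),n+"0.png")
    W=cloud(d,c); print(n,"campos",-c[1].T@c[2])
    for o in names:
        for r in cut_out(o,n)[:5]:
            if r["conf"]<.15: continue
            m=r["mask"]&(d>0); P=W[m]
            if len(P)<5: continue
            z=np.percentile(P[:,2],97); T=P[P[:,2]>z-.006]
            print(o,round(r["conf"],2),r["bbox"],"ztop %.3f"%z,"med",np.median(P,0).round(3),"top",((T.min(0)+T.max(0))/2).round(3),"lo",P.min(0).round(3),"hi",P.max(0).round(3),"rgb",np.median(im[m],0))
print(get_state()["time_s"])
E
```

```text
0.0 [0.20113782 0.61751953 0.23021454] [ 0.69905195 -0.11088769  0.1107611  -0.69768351]
scene campos [0.96770131 0.24132223 0.79550395]
plate 0.83 [123.4, 197.0, 335.1, 307.0] ztop 0.013 med [0.638 0.028 0.01 ] top [0.631 0.005 0.07 ] lo [ 0.557 -0.239 -0.006] hi [0.7   0.243 0.133] rgb [77. 77. 77.]
lamp 0.67 [134.1, 188.7, 164.4, 228.8] ztop 0.108 med [ 0.649 -0.178  0.057] top [ 0.643 -0.185  0.106] lo [ 0.576 -0.23  -0.003] hi [ 0.668 -0.159  0.111] rgb [71.  60.5 55. ]
screen 0.57 [293.5, 232.8, 319.2, 289.0] ztop 0.133 med [0.627 0.195 0.023] top [0.623 0.193 0.131] lo [0.578 0.169 0.007] hi [0.666 0.214 0.135] rgb [30. 30. 30.]
large_lens 0.96 [123.6, 140.6, 146.3, 182.7] ztop 0.102 med [ 0.538 -0.298  0.012] top [ 0.535 -0.306  0.1  ] lo [ 0.497 -0.347 -0.004] hi [ 0.561 -0.275  0.104] rgb [160.  32.  30.]
large_lens 0.62 [189.4, 85.2, 212.2, 124.7] ztop 0.101 med [ 0.297 -0.248  0.053] top [ 0.296 -0.251  0.099] lo [ 0.252 -0.279 -0.004] hi [ 0.325 -0.225  0.103] rgb [22. 45. 94.]
large_lens 0.22 [131.9, 188.7, 164.4, 228.4] ztop 0.108 med [ 0.649 -0.178  0.055] top [ 0.643
[... 3269 characters left out ...]
63 [278.5, 195.2, 295.7, 210.1] ztop 0.069 med [ 0.438 -0.096  0.008] top [ 0.438 -0.096  0.068] lo [ 0.417 -0.117 -0.006] hi [ 0.465 -0.079  0.072] rgb [34. 35. 33.]
petri_dish 0.58 [131.1, 192.7, 150.0, 210.0] ztop 0.019 med [0.444 0.355 0.013] top [0.444 0.354 0.018] lo [0.418 0.327 0.004] hi [0.471 0.383 0.023] rgb [117. 119. 123.]
petri_dish 0.19 [279.1, 197.9, 293.2, 210.7] ztop 0.070 med [ 0.438 -0.094  0.01 ] top [ 0.438 -0.096  0.068] lo [ 0.418 -0.113  0.   ] hi [ 0.458 -0.079  0.072] rgb [23. 24. 24.]
jar 0.45 [365.1, 194.7, 378.8, 207.2] ztop 0.053 med [ 0.442 -0.344  0.048] top [ 0.443 -0.35   0.051] lo [ 0.426 -0.366 -0.003] hi [ 0.465 -0.33   0.054] rgb [121.  121.  124.5]
1.0
```

View pics/scene0.png

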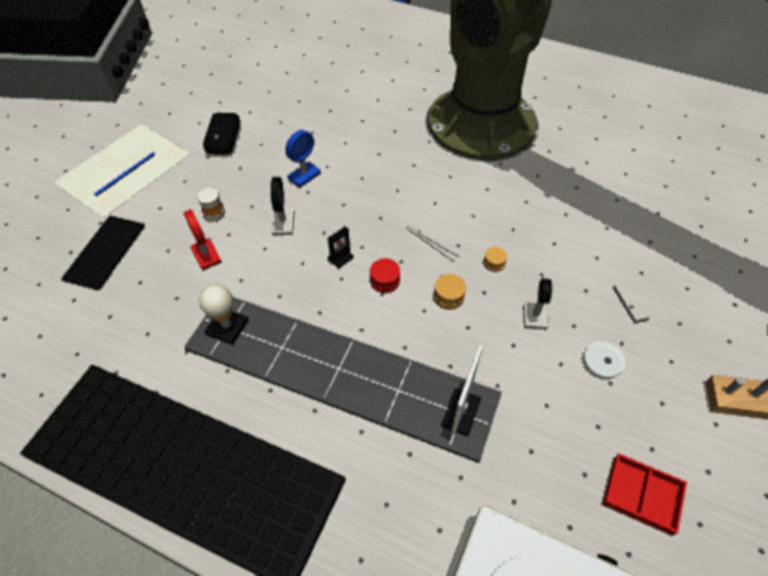

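Run:
```python
from h import *
from scipy.spatial.transform import Rotation as Ro
st=get_state(); print(Ro.from_quat(st["eef_rot"]).as_matrix().round(3))
A=np.load("scene.npz"); B=np.load("top.npz")
def crop(im,u0,v0,u1,v1,s): return cv2.resize(im[v0:v1,u0:u1],(390,290),interpolation=cv2.INTER_CUBIC)
a=crop(A["im"],110,120,250,224,0); b=crop(A["im"],280,150,420,254,0); c=crop(B["im"],260,130,400,234,0); d=crop(B["im"],120,130,260,234,0)
save(np.vstack([np.hstack([a,b]),np.hstack([c,d])]),"crop0.png")
# plate axis: fit from top & scene plate top points
for n,D in (("scene",A),("top",B)):
    W=cloud(D["d"],cam(n)); im=D["im"].astype(int)
    # ring top angles and centers: points above given height near object
    for o,(x,y),zt in (("large",(.41,-.225),.105),("small",(.414,.239),.094),("slide",(.44,-.096),.067)):
        s=(np.hypot(W[...,0]-x,W[...,1]-y)<.04)&(W[...,2]>.04)&(W[...,2]<zt+.01)
        P=W[s][:,:2].astype(np.float32)
        if len(P)<10: print(n,o,len(P)); continue
        r=cv2.minAreaRect(P); u,sv,vt=np.linalg.svd(P-P.mean(0),full_matrices=False)
        print(n,o,len(P),"rect",np.round(r[0],3),np.round(r[1],3),"longaxis deg",np.degrees(np.arctan2(vt[0,1],vt[0,0])).round(1))
    s=(abs(W[...,2]-.012)<.012)&(W[...,0]>.5)&(W[...,0]<.75)&(abs(W[...,1])<.3)&(im.sum(-1)<(270 if n=="scene" else 200))
    r=cv2.minAreaRect(W[s][:,:2].astype(np.float32)); print(n,"plate",r,np.median(W[s][:,2]))
```

```text
[[ 0.951  0.     0.31 ]
 [-0.31   0.     0.951]
 [ 0.    -1.     0.   ]]
scene large 199 rect [ 0.413 -0.224] [0.061 0.014] longaxis deg 22.0
scene small 153 rect [0.413 0.239] [0.038 0.013] longaxis deg 28.2
scene slide 134 rect [ 0.44  -0.096] [0.012 0.039] longaxis deg -23.3
scene plate ((0.6105371117591858, -0.00019127130508422852), (0.5990168452262878, 0.17980599403381348), 89.9531021118164) 0.010149999127800824
top large 156 rect [ 0.411 -0.225] [0.059 0.014] longaxis deg -153.0
top small 78 rect [0.412 0.239] [0.038 0.014] longaxis deg -162.1
top slide 48 rect [ 0.438 -0.096] [0.01  0.038] longaxis deg 158.5
top plate ((0.6284821033477783, 1.1652708053588867e-05), (0.6205673217773438, 0.18155530095100403), 83.5533218383789) 0.011649427794617043
```

View pics/crop0.png

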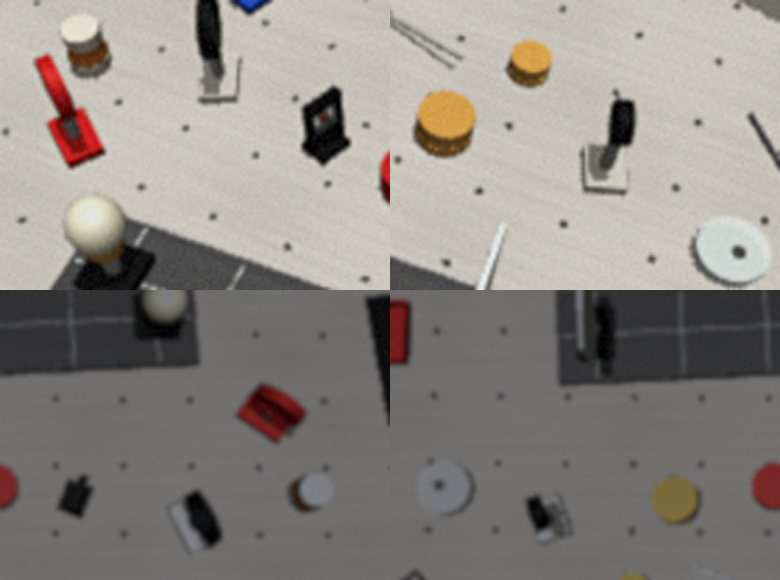

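Scene picture, positions in the 768x576 view:

- **Risers:** large brass (450,290), small brass (495,258), red (385,274). I take the large brass one.
- **Large-lens types:** black (280,205), red (200,240), blue (300,155). I take the black one.
- **Others:** slide holder (340,247), small lens (540,302), lamp at the -y end, screen at the +y end.

The crop confirms these choices. I'm moving above the riser now.

Request:
{"fn": "play_rows", "kwargs": {"commands": [[232,-517,-30,20],[232,-517,-30,20],[232,-517,-30,20],[232,-517,-30,20],[232,-517,-30,20],[232,-517,-30,20],[232,-517,-30,20],[232,-517,-30,20],[232,-517,-30,20],[232,-517,-30,20],[232,-517,-30,20],[232,-517,-30,20]], "claw": 1, "squeeze": 40}}

```text
time_s: 2.0
eef_pos: [0.4062, 0.1606, 0.2052]
eef_rot: [-0.707, -0.012, 0.012, 0.707]
wrist_force: [1.9, 0.0, 0.1]
opening: 0.0854
```

Run:
```python
from h import *
from scipy.optimize import least_squares
def ray(px,c,z):
    K,R,t=c; C=-R.T@t; d=(R.T@np.linalg.inv(K)@np.c_[px,np.ones(len(px))].T).T
    return (C+d*((z-C[2])/d[:,2])[:,None])[:,:2]
for n in ("scene","top"):
    D=np.load(n+".npz"); im=D["im"]; c=cam(n); 
    g=im.astype(int).sum(-1)
    v,u=np.mgrid[:384,:512]; 
    XY=ray(np.c_[u.ravel(),v.ravel()].astype(float),c,.012).reshape(384,512,2)
    box=(XY[...,0]>.54)&(XY[...,0]<.72)&(abs(XY[...,1])<.27)
    thr=330 if n=="scene" else 230
    print(n,np.percentile(g[box],[5,25,50,75,95]))
    dark=(g<thr)&box
    # fit soft rectangle to dark pixels on a metric grid
    G=np.stack(np.meshgrid(np.arange(.545,.715,.002),np.arange(-.265,.265,.002),indexing="ij"),-1)
    px=proj(np.c_[G.reshape(-1,2),np.full(G[...,0].size,.012)],c).astype(np.float32)
    val=cv2.remap(np.float32(g),px[:,0].reshape(G.shape[:2]),px[:,1].reshape(G.shape[:2]),cv2.INTER_LINEAR)
    hi,lo=np.percentile(val,[90,25])
    nv=np.clip((hi-val)/(hi-lo),0,1)
    def f(p):
        a=p[2]; q=G-p[:2]; x=q[...,0]*np.cos(a)+q[...,1]*np.sin(a); y=-q[...,0]*np.sin(a)+q[...,1]*np.cos(a)
        s=lambda d: 1/(1+np.exp(np.clip(d/.0015,-50,50)))
        return (s(abs(x)-.055)*s(abs(y)-.235)-nv).ravel()
    r=least_squares(f,[.63,.003,.04],loss="soft_l1",f_scale=.1,x_scale=[.01,.01,.03],diff_step=1e-3)
    print(n,r.x[:2].round(4),np.degrees(r.x[2]).round(2),r.cost)
print(get_state()["time_s"],get_state()["eef_pos"])
```

```text
scene [133. 227. 334. 578. 596.]
scene [0.6342 0.0043] 3.44 99.22390611626516
top [134. 152. 219. 331. 338.]
top [0.6279 0.0031] 3.32 92.79734858494184
2.0 [0.40619209 0.16060883 0.20523548]
```

Request:
{"fn": "play_rows", "kwargs": {"commands": [[27,-60,-40,2],[27,-60,-80,2],[27,-60,-80,2],[27,-60,-80,2],[27,-60,-80,2]]}}

```text
time_s: 2.42
eef_pos: [0.4325, 0.1003, 0.1249]
eef_rot: [-0.706, -0.024, 0.024, 0.707]
wrist_force: [0.4, 0.2, 0.4]
opening: 0.0854
```

Run:
```python
from h import *
st=get_state(); c=cam("wrist"); im,d=get_image("wrist"); save(im,"w1.png"); W=cloud(d,c); print(st["eef_pos"],"cam",-c[1].T@c[2], c[0][0,0])
for r in cut_out("riser","wrist"):
    m=r["mask"]&(d>0); P=W[m]; T=P[abs(P[:,2]-.032)<.006]; print(r["conf"],r["bbox"],T.mean(0) if len(T) else 0,T.min(0),T.max(0))
    if len(T)>10: print(cv2.minEnclosingCircle(T[:,:2].astype(np.float32)))
```

```text
[0.43251153 0.10032538 0.12490825] cam [0.36193313 0.0948076  0.26714814] 306.9600126484124
0.92 [231.2, 162.1, 292.6, 229.5] [0.43242171 0.09996324 0.03144124] [0.40889461 0.07591344 0.02610328] [0.45784466 0.12440262 0.03420707]
((0.4332731366157532, 0.10009674727916718), 0.02485964633524418)
0.84 [94.6, 170.8, 170.8, 236.9] [ 0.44790437 -0.00688007  0.03132366] [ 0.42443173 -0.03252343  0.02603394] [0.47326011 0.01733961 0.03365053]
((0.44920575618743896, -0.0073558916337788105), 0.025443121790885925)Traceback (most recent call last):
  File "<stdin>", line 4, in <module>
    return umr_minimum(a, axis, None, out, keepdims, initial, where)
ValueError: zero-size array to reduction operation minimum which has no identity
```

View pics/w1.png

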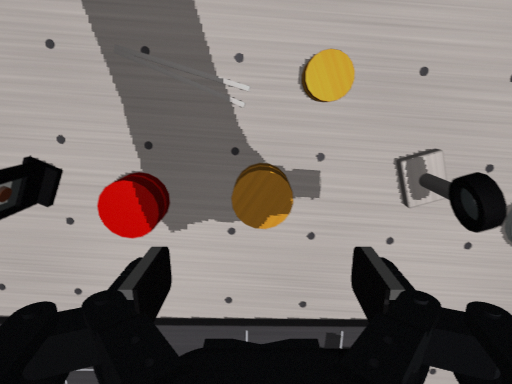

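Wrist view: the large brass riser (262,195) lies between the open fingers. The red one is at (133,205), the small brass one at (330,75). I measured a radius of 25 mm, which is the right one. Descending.

Request:
{"fn": "play_rows", "kwargs": {"commands": [[0,0,-40,0],[0,0,-80,0],[0,0,-110,0],[0,0,-119,0],[0,0,-119,0],[0,0,-119,0]]}}

```text
time_s: 3.02
eef_pos: [0.4352, 0.1035, 0.0094]
eef_rot: [-0.706, -0.027, 0.024, 0.708]
wrist_force: [-0.6, 0.7, 1.1]
opening: 0.0853
```

Request:
{"fn": "play_rows", "kwargs": {"commands": [[0,0,0,0],[0,0,0,0],[0,0,0,0],[0,0,0,0],[0,0,0,0],[0,0,0,0],[0,0,0,0]], "claw": 0.3, "squeeze": 40}}

```text
time_s: 3.6
eef_pos: [0.4369, 0.1039, 0.0114]
eef_rot: [-0.705, -0.028, 0.023, 0.708]
wrist_force: [-0.8, -1.6, 9.0]
opening: 0.0483
```

Request:
{"fn": "play_rows", "kwargs": {"commands": [[0,0,15,0],[0,0,50,0],[60,-10,60,0],[100,-48,60,0],[130,-80,60,0],[145,-90,60,0],[145,-96,60,0],[145,-96,60,0],[145,-96,60,0]]}}

```text
time_s: 4.35
eef_pos: [0.5815, 0.007, 0.0712]
eef_rot: [-0.705, -0.027, 0.022, 0.708]
wrist_force: [-0.5, 1.0, -2.6]
opening: 0.0482
```

Run:
```python
from h import *
st=get_state(); c=cam("wrist"); im,d=get_image("wrist"); save(im,"w2.png"); np.savez("w2.npz",im=im,d=d,K=c[0],R=c[1],t=c[2]); print(st["eef_pos"],st["opening"])
```

```text
[0.58154013 0.00696216 0.07115966] 0.048217178403415197
```

View pics/w2.png

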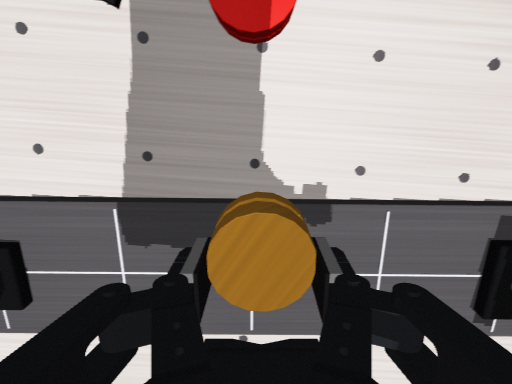

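Wrist view: the riser is held. The plate's long line runs at row ~273, and the cross lines meet it near columns 124, 252 and 381. I'll measure those.

```bash
cat >> h.py <<'E'
def ray(px,c,z):
    K,R,t=c; C=-R.T@t; px=np.atleast_2d(np.array(px,float)); d=(R.T@np.linalg.inv(K)@np.c_[px,np.ones(len(px))].T).T
    return (C+d*((z-C[2])/d[:,2])[:,None])[:,:2]
E
python3 - <<'E'
from h import *
D=np.load("w2.npz"); c=(D["K"],D["R"],D["t"]); g=D["im"].min(-1).astype(float)
def peak(a,o):
    a=a-np.median(a); a[a<40]=0; return o+(a*np.arange(len(a))).sum()/a.sum() if a.sum()>0 else np.nan
L=[(u,peak(g[262:285,u].copy(),262)) for u in list(range(40,110,5))+list(range(135,165,5))+list(range(400,470,5))]
X1=[(peak(g[v,105:135].copy(),105),v) for v in list(range(215,262,4))+[282,286]]
X2=[(peak(g[v,372:400].copy(),372),v) for v in range(215,264,4)]
def line(p):
    p=np.array(p); p=p[~np.isnan(p).any(1)]; q=ray(p,c,.012); vx,vy,x,y=cv2.fitLine(q.astype(np.float32),cv2.DIST_HUBER,0,.001,.001).ravel()
    res=(q-[x,y])@[-vy,vx]; print(len(q),"dir",np.degrees(np.arctan2(vy,vx)).round(2),"res",abs(res).max().round(4)); return np.array([x,y]),np.array([vx,vy])
l,a,b=line(L),line(X1),line(X2)
def inter(l,a): s=np.linalg.solve(np.c_[l[1],-a[1]],a[0]-l[0]); return l[0]+l[1]*s[0]
p,q=inter(l,a),inter(l,b); print(p,q,np.linalg.norm(p-q),"mid",(p+q)/2,"yaw",np.degrees(np.arctan2(*(p-q))))
E
```

```text
34 dir -86.6 res 0.0002
14 dir 3.39 res 0.0057
13 dir 3.37 res 0.0001
[ 0.63604015 -0.0916751 ] [0.6247991  0.09772804] 0.18973643 mid [0.6304196  0.00302647] yaw 176.60349
```

Run:
```python
from h import *
D=np.load("w2.npz"); c=(D["K"],D["R"],D["t"]); im=D["im"].astype(int); W=cloud(D["d"],c)
m=(im[...,0]-im[...,2]>60)&(im[...,1]>60); m[:190]=0
P=W[m]; z=np.median(P[P[:,2]>np.percentile(P[:,2],30)][:,2]); T=P[abs(P[:,2]-z)<.005]; print(z,P[:,2].min(),cv2.minEnclosingCircle(T[:,:2].astype(np.float32)),T[:,:2].min(0),T[:,:2].max(0))
```

```text
0.09124702714716124 0.010632432821637613 ((0.5776963829994202, 0.006902728229761124), 0.02572592906653881) [ 0.55294152 -0.01838353] [0.60266698 0.03071505]
```

Request:
{"fn": "play_rows", "kwargs": {"commands": [[30,-2,0,0],[53,-4,-10,0],[53,-4,-30,0],[53,-4,-42,0],[53,-4,-46,0],[53,-4,-46,0],[53,-4,-46,0],[53,-4,-46,0]]}}

```text
time_s: 5.07
eef_pos: [0.6333, 0.0053, 0.0253]
eef_rot: [-0.704, -0.028, 0.024, 0.709]
wrist_force: [-0.5, 0.1, -2.9]
opening: 0.0481
```

Request:
{"fn": "play_rows", "kwargs": {"commands": [[1,-2,-1,0],[1,-2,-2,0],[1,-2,-2,0]]}}

```text
time_s: 5.32
eef_pos: [0.6343, 0.0032, 0.0236]
eef_rot: [-0.704, -0.028, 0.023, 0.709]
wrist_force: [-0.8, -0.8, -0.5]
opening: 0.0485
```

Request:
{"fn": "play_rows", "kwargs": {"commands": [[0,0,0,0],[0,0,0,0],[0,0,0,0],[0,0,0,0],[0,0,0,0],[0,0,40,0],[0,0,80,0],[0,0,120,0],[0,0,120,0]], "claw": 1}}

```text
time_s: 6.07
eef_pos: [0.6396, 0.0026, 0.1529]
eef_rot: [-0.704, -0.033, 0.018, 0.709]
wrist_force: [1.6, -0.9, 1.0]
opening: 0.0854
```

Run:
```python
from h import *
st=get_state(); c=cam("wrist"); im,d=get_image("wrist"); W=cloud(d,c); print(st["eef_pos"])
im=im.astype(int); m=(im[...,0]-im[...,2]>60)&(im[...,1]>60)&(d>0); P=W[m]; P=P[abs(P[:,0]-.63)<.05]; z=np.median(P[:,2]); T=P[abs(P[:,2]-z)<.005]; print(z,cv2.minEnclosingCircle(T[:,:2].astype(np.float32)))
```

```text
[0.63962041 0.00259888 0.15289823]
0.04343764251908371 ((0.6306151151657104, 0.001841009478084743), 0.02513336017727852)
```

Request:
{"fn": "play_rows", "kwargs": {"commands": [[-200,-99,10,-26],[-200,-99,10,-26],[-200,-99,10,-26],[-200,-99,10,-26],[-200,-99,10,-26],[-200,-99,10,-26],[-200,-99,10,-26],[-200,-99,10,-26],[-200,-99,10,-26]]}}

```text
time_s: 6.87
eef_pos: [0.4386, -0.0954, 0.1591]
eef_rot: [-0.693, 0.127, -0.14, 0.695]
wrist_force: [0.7, 0.7, 0.1]
opening: 0.0856
```

```bash
cat >> h.py <<'E'
from scipy.spatial.transform import Rotation as Ro
def look(o,zlo,zt,near,pic=None,rad=.045):
    st=get_state(); c=cam("wrist"); im,d=get_image("wrist"); W=cloud(d,c)
    z=Ro.from_quat(st["eef_rot"]).as_matrix()[:,2]; print("tcp",st["eef_pos"].round(4) if hasattr(st["eef_pos"],"round") else st["eef_pos"],"jaw",np.degrees(np.arctan2(z[1],z[0])).round(1)%180)
    if pic: save(im,pic)
    def rep(tag,P):
        if len(P)<15: return print(tag,len(P))
        r=cv2.minAreaRect(P[:,:2].astype(np.float32)); v=np.linalg.svd(P[:,:2]-P[:,:2].mean(0),full_matrices=False)[2][0]
        b=cv2.boxPoints(r); e=max((b[1]-b[0],b[2]-b[1]),key=np.linalg.norm)
        print(tag,len(P),"ctr",np.round(r[0],4),"size",np.round(r[1],4),"long deg svd",np.degrees(np.arctan2(v[1],v[0])).round(1)%180,"rect",np.degrees(np.arctan2(e[1],e[0])).round(1)%180,"zmax",np.percentile(P[:,2],98).round(4))
    for r in cut_out(o,"wrist")[:3]:
        m=r["mask"]&(d>0)&(np.hypot(W[...,0]-near[0],W[...,1]-near[1])<rad); P=W[m]
        print(o,round(r["conf"],2),[round(x) for x in r["bbox"]],m.sum())
        rep(" upper",P[(P[:,2]>zlo)&(P[:,2]<zt+.01)])
    s=(np.hypot(W[...,0]-near[0],W[...,1]-near[1])<rad)&(W[...,2]>zlo)&(W[...,2]<zt+.008); rep(" cloud upper",W[s])
    s&=(W[...,2]>zt-.006); rep(" cloud top",W[s])
E
python3 -c "
from h import *
look('slide_holder',.03,.067,(.439,-.096),'w3.png')"
```

```text
tcp [ 0.4386 -0.0954  0.1591] jaw 68.2
slide_holder 0.78 [242, 160, 275, 221] 1368
 upper 660 ctr [ 0.438  -0.0969] size [0.0099 0.0378] long deg svd 159.3 rect 159.1 zmax 0.0677
 cloud upper 670 ctr [ 0.438  -0.0969] size [0.0099 0.0379] long deg svd 159.2 rect 159.1 zmax 0.0677
 cloud top 580 ctr [ 0.438  -0.0969] size [0.0099 0.0379] long deg svd 159.3 rect 159.1 zmax 0.0677
```

View pics/w3.png

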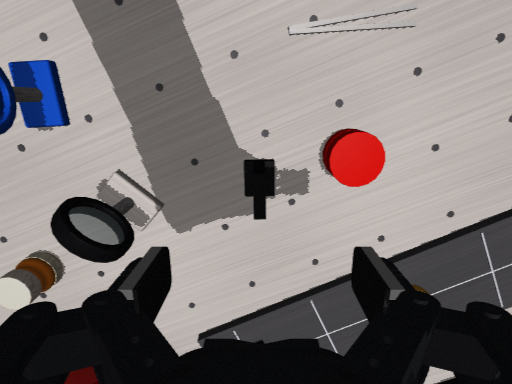

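Wrist view: the slide holder (260,185) is between the fingers, with the red riser at (355,158) and the large lens at (92,228). The measured size, 9.9 x 37.8 mm with the top at 67.7 mm, matches.

Request:
{"fn": "play_rows", "kwargs": {"commands": [[-1,-2,-40,1],[-1,-2,-80,1],[-1,-2,-110,1],[-1,-2,-118,1],[-1,-2,-118,1],[-1,-2,-118,1],[-1,-2,-118,1]]}}

```text
time_s: 7.55
eef_pos: [0.4397, -0.0976, 0.0427]
eef_rot: [-0.695, 0.12, -0.135, 0.696]
wrist_force: [-0.0, -0.1, -0.2]
opening: 0.0855
```

Request:
{"fn": "play_rows", "kwargs": {"commands": [[0,0,0,0],[0,0,0,0],[0,0,0,0],[0,0,0,0],[0,0,0,0],[0,0,0,0],[0,0,0,0],[0,0,0,0],[0,0,0,0]], "claw": 0, "squeeze": 40}}

```text
time_s: 8.3
eef_pos: [0.4399, -0.0974, 0.0428]
eef_rot: [-0.695, 0.12, -0.135, 0.696]
wrist_force: [-0.3, 1.0, 3.8]
opening: 0.0087
```

Request:
{"fn": "play_rows", "kwargs": {"commands": [[0,0,20,0],[0,0,55,0],[40,20,75,6],[75,39,75,12],[110,57,75,18],[145,75,75,24],[175,91,75,24],[191,99,75,24],[191,99,75,24],[191,99,75,24],[191,99,75,24]]}}

```text
time_s: 9.22
eef_pos: [0.6296, 0.0004, 0.1169]
eef_rot: [-0.705, -0.026, 0.014, 0.709]
wrist_force: [-0.4, -0.6, -0.6]
opening: 0.0088
```

```bash
python3 -c "
from h import *
look('slide_holder',.075,.145,(.63,.002),'w4.png')"
```

```text
tcp [6.296e-01 4.000e-04 1.169e-01] jaw 93.2
 cloud upper 5619 ctr [ 6.279e-01 -4.000e-04] size [0.0391 0.0364] long deg svd 2.1 rect 5.8 zmax 0.1521
 cloud top 2686 ctr [ 6.281e-01 -5.000e-04] size [0.0335 0.0338] long deg svd 2.9 rect 138.0 zmax 0.1527
```

View pics/w4.png

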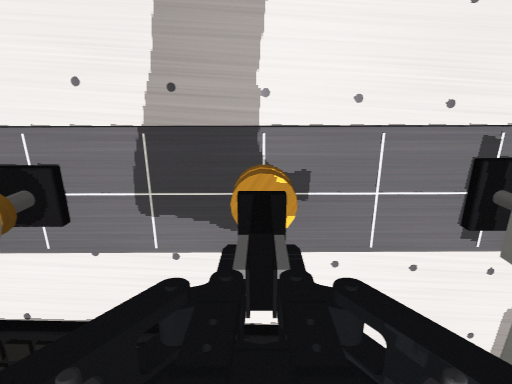

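Wrist view: the held slide holder (262,210) is over the riser (264,200), and its foot looks square to the plate line.

Request:
{"fn": "play_rows", "kwargs": {"commands": [[2,1,-10,0],[3,2,-20,0],[3,2,-26,0],[3,2,-28,0],[3,2,-28,0],[3,2,-28,0]]}}

```text
time_s: 9.82
eef_pos: [0.6325, 0.0022, 0.0894]
eef_rot: [-0.705, -0.026, 0.013, 0.709]
wrist_force: [0.5, -0.2, -1.4]
opening: 0.0094
```

Request:
{"fn": "play_rows", "kwargs": {"commands": [[0,0,-2,0],[0,0,-3,0],[0,0,-3,0],[0,0,-3,0]]}}

```text
time_s: 10.15
eef_pos: [0.633, 0.0023, 0.0869]
eef_rot: [-0.704, -0.026, 0.013, 0.709]
wrist_force: [-0.4, 0.5, 1.3]
opening: 0.0093
```

Request:
{"fn": "play_rows", "kwargs": {"commands": [[0,0,0,0],[0,0,0,0],[0,0,0,0],[0,0,0,0],[0,0,20,0],[0,0,50,0],[0,0,90,0],[0,0,90,0],[0,0,90,0]], "claw": 0.6}}

```text
time_s: 10.9
eef_pos: [0.6349, 0.002, 0.18]
eef_rot: [-0.704, -0.028, 0.011, 0.709]
wrist_force: [0.0, -0.2, -1.9]
opening: 0.0513
```

```bash
python3 -c "
from h import *
look('slide_holder',.075,.111,(.63,.002))
c=cam('wrist'); im,d=get_image('wrist'); W=cloud(d,c); im=im.astype(int); m=(im[...,0]-im[...,2]>60)&(im[...,1]>60)&(d>0)&(abs(W[...,2]-.044)<.005)&(abs(W[...,0]-.63)<.05)&(abs(W[...,1])<.04); P=W[m]; print('riser',cv2.minEnclosingCircle(P[:,:2].astype(np.float32)))"
```

```text
tcp [0.6349 0.002  0.18  ] jaw 93.2
slide_holder 0.73 [245, 159, 278, 226] 1701
 upper 825 ctr [0.631 0.002] size [0.0383 0.0098] long deg svd 3.2 rect 3.2 zmax 0.1118
slide_holder 0.56 [235, 146, 289, 195] 1000
 upper 0
 cloud upper 826 ctr [0.631 0.002] size [0.0383 0.0098] long deg svd 3.2 rect 3.2 zmax 0.1118
 cloud top 711 ctr [0.6311 0.0022] size [0.0382 0.0096] long deg svd 3.1 rect 2.9 zmax 0.1118
riser ((0.6305358409881592, 0.001748106675222516), 0.02510972134768963)
```

Request:
{"fn": "play_rows", "kwargs": {"commands": [[-223,-227,20,22],[-223,-227,20,22],[-223,-227,20,22],[-223,-227,20,22],[-223,-227,20,22],[-223,-227,20,22],[-223,-227,20,22],[-223,-227,20,22],[-223,-227,20,22],[-223,-227,20,22],[-223,-227,20,22],[-223,-227,20,22]], "claw": 0.8}}

```text
time_s: 12.05
eef_pos: [0.4097, -0.2232, 0.1949]
eef_rot: [-0.686, -0.16, 0.15, 0.693]
wrist_force: [1.0, -0.8, -0.1]
opening: 0.0684
```

```bash
python3 -c "
from h import *
look('large_lens',.06,.105,(.412,-.225),'w5.png')"
```

```text
tcp [ 0.4097 -0.2232  0.1949] jaw 115.3
large_lens 0.95 [240, 146, 274, 221] 2145
 upper 1162 ctr [ 0.4113 -0.2266] size [0.0584 0.014 ] long deg svd 27.2 rect 26.9 zmax 0.1049
large_lens 0.86 [97, 206, 174, 293] 6
 upper 0
large_lens 0.8 [254, 3, 326, 86] 0
 upper 0
 cloud upper 1163 ctr [ 0.4113 -0.2266] size [0.0584 0.014 ] long deg svd 27.1 rect 26.9 zmax 0.1049
 cloud top 688 ctr [ 0.4118 -0.2264] size [0.0358 0.014 ] long deg svd 27.2 rect 26.9 zmax 0.1051
```

View pics/w5.png

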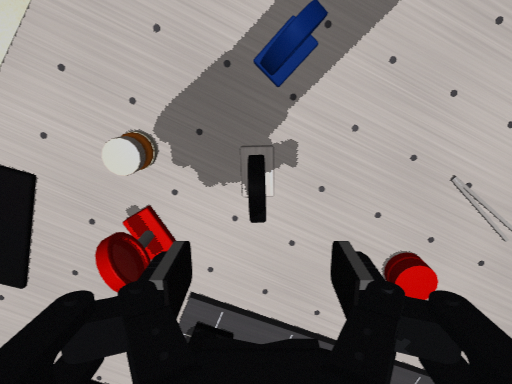

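Wrist view: the black large lens (258,188) is upright between the fingers. Red (135,250) and blue (290,42) are clear of it, and so is the jar (128,155). Width, thickness and height match.

Request:
{"fn": "play_rows", "kwargs": {"commands": [[1,-3,-40,2],[1,-3,-80,2],[1,-3,-108,2],[1,-3,-116,2],[1,-3,-116,2],[1,-3,-116,2],[1,-3,-116,2]]}}

```text
time_s: 12.73
eef_pos: [0.4125, -0.2269, 0.0809]
eef_rot: [-0.684, -0.173, 0.161, 0.69]
wrist_force: [-0.2, -0.2, -0.7]
opening: 0.0682
```

Request:
{"fn": "play_rows", "kwargs": {"commands": [[0,0,0,0],[0,0,0,0],[0,0,0,0],[0,0,0,0],[0,0,0,0],[0,0,0,0],[0,0,0,0],[0,0,0,0],[0,0,0,0]], "claw": 0, "squeeze": 50}}

```text
time_s: 13.48
eef_pos: [0.4129, -0.2269, 0.0815]
eef_rot: [-0.684, -0.173, 0.161, 0.69]
wrist_force: [-1.9, 1.8, 6.3]
opening: 0.0126
```

Request:
{"fn": "play_rows", "kwargs": {"commands": [[0,0,20,0],[0,0,50,0],[20,35,55,-6],[45,66,55,-12],[70,97,55,-18],[100,120,55,-24],[136,132,55,-24],[174,135,55,-24],[205,135,55,-24],[222,135,55,-24],[224,135,55,-24],[224,135,55,-24]]}}

```text
time_s: 14.48
eef_pos: [0.6367, -0.0919, 0.135]
eef_rot: [-0.706, -0.027, 0.015, 0.708]
wrist_force: [0.0, -0.8, -1.7]
opening: 0.0125
```

```bash
python3 -c "
from h import *
look('large_lens',.1,.165,(.636,-.092),'w6.png')"
```

```text
tcp [ 0.6367 -0.0919  0.135 ] jaw 93.4
large_lens 0.97 [237, 164, 290, 306] 5442
 upper 3386 ctr [ 0.6334 -0.0928] size [0.0542 0.0161] long deg svd 2.6 rect 4.9 zmax 0.1584
large_lens 0.91 [2, 18, 44, 86] 0
 upper 0
 cloud upper 5783 ctr [ 0.6326 -0.0919] size [0.0532 0.0364] long deg svd 2.4 rect 29.4 zmax 0.1721
 cloud top 1354 ctr [ 0.6364 -0.0927] size [0.0234 0.0398] long deg svd 92.7 rect 93.1 zmax 0.1726
```

View pics/w6.png

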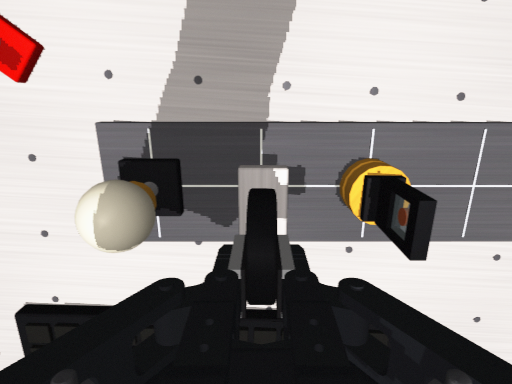

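Wrist view: the lens (262,245) is held upright and square over the cross line at column 262. The lamp is at left, the riser with the slide at right. Lowering.

Request:
{"fn": "play_rows", "kwargs": {"commands": [[0,0,-15,0],[0,0,-30,0],[0,0,-38,0],[0,0,-39,0],[0,0,-39,0],[0,0,-39,0]]}}

```text
time_s: 15.08
eef_pos: [0.6357, -0.0926, 0.0976]
eef_rot: [-0.705, -0.027, 0.014, 0.708]
wrist_force: [-0.4, -0.4, -2.2]
opening: 0.0127
```

Request:
{"fn": "play_rows", "kwargs": {"commands": [[0,0,-1,0],[0,0,-3,0],[0,0,-3,0],[0,0,-3,0]]}}

```text
time_s: 15.42
eef_pos: [0.6357, -0.0926, 0.0947]
eef_rot: [-0.705, -0.027, 0.014, 0.708]
wrist_force: [0.6, 0.8, -2.0]
opening: 0.0127
```

Request:
{"fn": "play_rows", "kwargs": {"commands": [[0,0,-1,0],[0,0,-2,0],[0,0,-2,0],[0,0,-2,0]]}}

```text
time_s: 15.75
eef_pos: [0.6362, -0.0925, 0.0936]
eef_rot: [-0.705, -0.027, 0.014, 0.709]
wrist_force: [-2.0, 0.2, 4.7]
opening: 0.0127
```

Contact. Release and rise.

Request:
{"fn": "play_rows", "kwargs": {"commands": [[0,0,0,0],[0,0,0,0],[0,0,0,0],[0,0,0,0],[0,0,20,0],[0,0,50,0],[0,0,90,0],[0,0,110,0],[0,0,110,0]], "claw": 0.5}}

```text
time_s: 16.5
eef_pos: [0.6392, -0.0935, 0.2096]
eef_rot: [-0.705, -0.03, 0.01, 0.708]
wrist_force: [-0.0, -0.7, 1.0]
opening: 0.0426
```

```bash
python3 -c "
from h import *
look('large_lens',.075,.117,(.636,-.092))"
```

```text
tcp [ 0.6392 -0.0935  0.2096] jaw 93.3
large_lens 0.8 [246, 140, 281, 215] 2078
 upper 1150 ctr [ 0.6336 -0.0919] size [0.0555 0.014 ] long deg svd 2.7 rect 3.0 zmax 0.1169
large_lens 0.67 [0, 17, 92, 85] 0
 upper 0
 cloud upper 1152 ctr [ 0.634  -0.0919] size [0.0563 0.014 ] long deg svd 2.7 rect 3.0 zmax 0.1169
 cloud top 705 ctr [ 0.6355 -0.0919] size [0.0349 0.014 ] long deg svd 3.0 rect 3.6 zmax 0.117
```

Request:
{"fn": "play_rows", "kwargs": {"commands": [[-226,332,-15,18],[-226,332,-15,18],[-226,332,-15,18],[-226,332,-15,18],[-226,332,-15,18],[-226,332,-15,18],[-226,332,-15,18],[-226,332,-15,18],[-226,332,-15,18],[-226,332,-15,18],[-226,332,-15,18],[-226,332,-15,18]], "claw": 0.8}}

```text
time_s: 17.6
eef_pos: [0.4086, 0.2402, 0.1876]
eef_rot: [-0.692, -0.138, 0.126, 0.697]
wrist_force: [1.0, -0.8, -0.1]
opening: 0.0687
```

```bash
python3 -c "
from h import *
look('small_lens',.06,.094,(.413,.239),'w7.png')"
```

```text
tcp [0.4086 0.2402 0.1876] jaw 111.6
small_lens 0.71 [239, 154, 276, 218] 1669
 upper 732 ctr [0.411  0.2382] size [0.0351 0.0136] long deg svd 20.9 rect 21.5 zmax 0.094
 cloud upper 735 ctr [0.4111 0.2382] size [0.0352 0.0136] long deg svd 21.0 rect 21.2 zmax 0.094
 cloud top 500 ctr [0.412  0.2386] size [0.0278 0.0132] long deg svd 21.6 rect 21.5 zmax 0.094
```

View pics/w7.png

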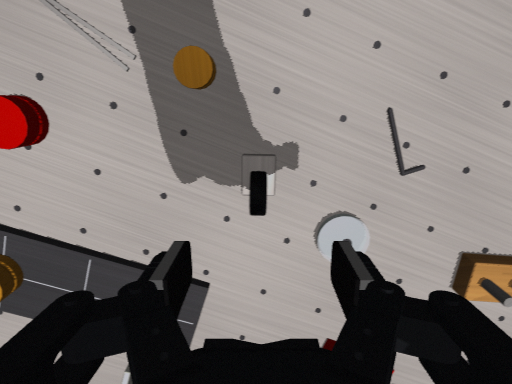

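Wrist view: the small lens (258,190) is upright between the fingers, and the petri dish (343,238) is clear of them.

Request:
{"fn": "play_rows", "kwargs": {"commands": [[2,-2,-40,0],[2,-2,-80,0],[2,-2,-110,0],[2,-2,-119,0],[2,-2,-119,0],[2,-2,-119,0],[2,-2,-119,0]]}}

```text
time_s: 18.28
eef_pos: [0.4144, 0.2366, 0.0712]
eef_rot: [-0.692, -0.137, 0.123, 0.698]
wrist_force: [-0.1, -0.4, 0.6]
opening: 0.0685
```

Request:
{"fn": "play_rows", "kwargs": {"commands": [[0,0,0,0],[0,0,0,0],[0,0,0,0],[0,0,0,0],[0,0,0,0],[0,0,0,0],[0,0,0,0],[0,0,0,0],[0,0,0,0]], "claw": 0, "squeeze": 50}}

```text
time_s: 19.03
eef_pos: [0.4147, 0.2373, 0.0719]
eef_rot: [-0.692, -0.138, 0.122, 0.698]
wrist_force: [-1.4, 1.6, 5.3]
opening: 0.0131
```

Request:
{"fn": "play_rows", "kwargs": {"commands": [[0,0,20,0],[0,0,50,0],[20,-35,60,-6],[45,-66,60,-12],[70,-97,60,-18],[100,-122,60,-18],[136,-136,60,-18],[174,-139,60,-18],[200,-139,60,-18],[212,-139,60,-18],[212,-139,60,-18],[212,-139,60,-18]]}}

```text
time_s: 20.03
eef_pos: [0.626, 0.0977, 0.1304]
eef_rot: [-0.705, -0.027, 0.012, 0.708]
wrist_force: [-0.8, -0.4, -1.9]
opening: 0.0129
```

```bash
python3 -c "
from h import *
look('small_lens',.1,.16,(.625,.098),'w8.png')"
```

```text
tcp [0.626  0.0977 0.1304] jaw 93.2
small_lens 0.6 [235, 175, 291, 290] 4682
 upper 2247 ctr [0.6218 0.0974] size [0.0325 0.0146] long deg svd 1.9 rect 4.0 zmax 0.1527
small_lens 0.31 [117, 158, 181, 228] 0
 upper 0
 cloud upper 4625 ctr [0.6213 0.0965] size [0.0335 0.0328] long deg svd 95.0 rect 46.2 zmax 0.1675
 cloud top 1354 ctr [0.6254 0.0969] size [0.0231 0.0399] long deg svd 93.6 rect 94.0 zmax 0.1678
```

View pics/w8.png

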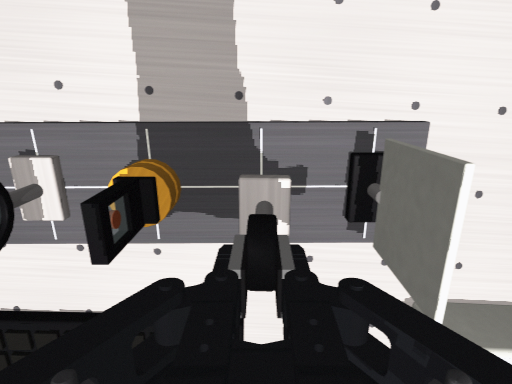

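Wrist view: the small lens (263,225) is held square over the right-hand cross line (column 262). The slide and riser stand at (145,205), the screen is at right. Lowering.

Request:
{"fn": "play_rows", "kwargs": {"commands": [[1,0,-15,0],[1,0,-30,0],[1,0,-42,0],[1,0,-44,0],[1,0,-44,0],[1,0,-44,0]]}}

```text
time_s: 20.63
eef_pos: [0.6263, 0.0984, 0.0876]
eef_rot: [-0.705, -0.027, 0.012, 0.709]
wrist_force: [-0.0, -0.4, -0.9]
opening: 0.013
```

Request:
{"fn": "play_rows", "kwargs": {"commands": [[0,0,-1,0],[0,0,-3,0],[0,0,-4,0],[0,0,-4,0]]}}

```text
time_s: 20.97
eef_pos: [0.6267, 0.0985, 0.0841]
eef_rot: [-0.705, -0.028, 0.012, 0.709]
wrist_force: [0.6, 0.4, -0.8]
opening: 0.0127
```

Request:
{"fn": "play_rows", "kwargs": {"commands": [[0,0,-1,0],[0,0,-2,0],[0,0,-2,0]]}}

```text
time_s: 21.22
eef_pos: [0.6274, 0.0991, 0.0839]
eef_rot: [-0.704, -0.028, 0.012, 0.709]
wrist_force: [-3.7, 0.2, 7.6]
opening: 0.0128
```

Request:
{"fn": "play_rows", "kwargs": {"commands": [[0,0,0,0],[0,0,0,0],[0,0,0,0],[0,0,0,0],[0,0,20,0],[0,0,50,0],[0,0,90,0],[0,0,130,0],[-60,-90,150,0],[-100,-90,150,0],[-100,-90,150,0],[-100,-90,150,0]], "claw": 0.5}}

```text
time_s: 22.22
eef_pos: [0.524, 0.004, 0.2346]
eef_rot: [-0.704, -0.026, 0.01, 0.709]
wrist_force: [0.6, -0.8, 0.2]
opening: 0.0424
```

Run:
```python
from h import *
look('small_lens',.075,.106,(.625,.098),'w9.png')
look('large_lens',.075,.117,(.636,-.092))
look('slide_holder',.075,.111,(.63,.002))
c=cam('wrist'); im,d=get_image('wrist'); W=cloud(d,c); im=im.astype(int); m=(im[...,0]-im[...,2]>60)&(im[...,1]>60)&(d>0)&(abs(W[...,2]-.044)<.005)&(abs(W[...,0]-.63)<.05)&(abs(W[...,1])<.04); P=W[m]; print('riser',cv2.minEnclosingCircle(P[:,:2].astype(np.float32)))
n="scene"; c=cam(n); im,d=get_image(n); W=cloud(d,c); save(cv2.resize(im[110:330,90:440],(795,500)),"end.png")
for o in ("petri_dish","jar"):
    r=cut_out(o,n)[0]; m=r["mask"]&(d>0); print(o,np.median(W[m],0).round(3))
```

```text
tcp [0.524  0.004  0.2346] jaw 92.9
small_lens 0.62 [316, 229, 358, 277] 766
 upper 196 ctr [0.6115 0.0997] size [0.0104 0.0135] long deg svd 70.0 rect 90.1 zmax 0.1019
 cloud upper 202 ctr [0.6118 0.0997] size [0.0108 0.0135] long deg svd 66.6 rect 90.1 zmax 0.1024
 cloud top 34 ctr [0.6138 0.1022] size [0.0084 0.0044] long deg svd 74.6 rect 69.7 zmax 0.1033
tcp [0.526  0.0065 0.2348] jaw 93.0
large_lens 0.89 [1, 136, 27, 180] 0
 upper 0
large_lens 0.77 [149, 224, 193, 289] 1744
 upper 739 ctr [ 0.624  -0.0919] size [0.0375 0.014 ] long deg svd 4.1 rect 3.9 zmax 0.1162
 cloud upper 744 ctr [ 0.624  -0.0921] size [0.0375 0.014 ] long deg svd 3.9 rect 3.2 zmax 0.1163
 cloud top 219 ctr [ 0.6256 -0.092 ] size [0.0174 0.0141] long deg svd 165.4 rect 8.9 zmax 0.1167
tcp [0.5277 0.0096 0.2341] jaw 93.3
slide_holder 0.84 [238, 238, 261, 302] 1019
 upper 510 ctr [0.6307 0.0019] size [0.0386 0.01  ] long deg svd 3.8 rect 3.2 zmax 0.1115
 cloud upper 521 ctr [0.6307 0.0019] size [0.0386 0.01  ] long deg svd 3.6 rect 3.0 zmax 0.1115
 cloud top 363 ctr [0.6307 0.0019] size [0.0386 0.01  ] long deg svd 4.5 rect 3.0 zmax 0.1116
riser ((0.6302463412284851, 0.001757573802024126), 0.02492331713438034)
petri_dish [0.451 0.355 0.012]
jar [ 0.452 -0.344  0.03 ]
```

View pics/end.png

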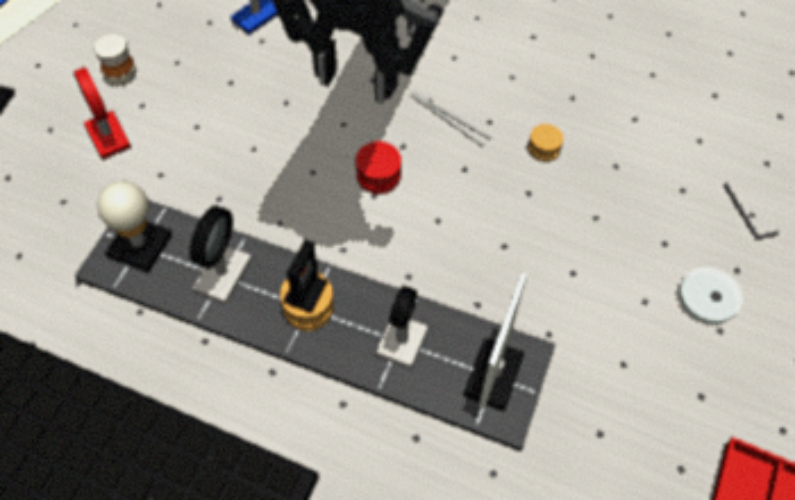

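The scene view shows all four parts upright on the plate line. The bystanders haven't moved, and the arm is clear. The fingers hid part of the small lens, so I'll check it from the fixed cameras and then hand in.

Run:
```python
from h import *
for n in ("scene","top"):
    c=cam(n); im,d=get_image(n); W=cloud(d,c)
    for o,p,zt in (("small",(.625,.098),.106),("large",(.636,-.092),.117)):
        s=(np.hypot(W[...,0]-p[0],W[...,1]-p[1])<.045)&(W[...,2]>.07)&(W[...,2]<zt+.008); P=W[s][:,:2].astype(np.float32)
        r=cv2.minAreaRect(P); v=np.linalg.svd(P-P.mean(0),full_matrices=False)[2][0]; print(n,o,len(P),np.round(r[0],4),np.round(r[1],4),np.degrees(np.arctan2(v[1],v[0])).round(1)%180,W[s][:,2].max().round(3))
```

```text
scene small 165 [0.6283 0.1018] [0.0348 0.0138] 175.7 0.107
scene large 327 [ 0.6372 -0.0906] [0.0578 0.0159] 0.2 0.117
top small 64 [0.625  0.1006] [0.0135 0.037 ] 1.199997 0.11
top large 103 [ 0.6337 -0.0906] [0.0573 0.0133] 3.699997 0.121
```

```bash
python3 -c "
from plant import *
print(get_state()['time_s']); print(workorder.close_job())"
```

```text
22.8167
the job is handed in; nothing more can be done
None
```

I set up the projection line and handed the job in at 22.8 s. The hand-in gives no verdict, but my last checks put every part inside its limits.

- **Riser and slide holder:** I used the large brass riser. It stands about 1–2 mm from the middle mark, and the slide holder is within about 1 mm of the riser's centre. The slide is square to within about 1°.
- **Large lens:** the black one, about 1–3 mm from its mark and square to within about 1° in the close wrist view.
- **Small lens:** about 3–4 mm from its mark and upright.
- **Surroundings:** the jar and petri dish measured within 1–2 mm of where they started, nothing tipped, and the gripper ended clear of everything.

**Checks that disagreed:**
- The scene and top cameras differed by about 3 mm in x at the plate, and by up to 6 mm in the first plate fit. I used the wrist camera's view of the scribed lines instead; its mark spacing of 189.7 mm matches the true 190 mm.
- The last wrist view of the small lens was partly blocked by the fingers. The fixed cameras gave its angle as 1.2° (top) and -4.3° (scene) against the plate's 3.4°. The scene camera also read about 3° low on the large lens, so I take the true error as about 4° or less (limit 11.5°).

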